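Clamp a capped coupling in the labelling jig with its ratchet torque knob

ROBOT

A 7-joint arm with a two-finger parallel gripper is mounted at the origin on a cart in front of the work surface, level with it; the furniture and walls round the work are solid. World frame = base frame: x ahead of the robot, y to its left, z up, the work surface at z = 0. Lengths are in m, angles in degrees, forces in N, time in s.
With the tool pointing down it reaches from about 0.4 to 0.875 m from the base axis. Payload 19.3 kg.
Tool frame: the origin (TCP) lies midway between the tips of the shut fingers; the grasp point (between the pads) lies 19 mm behind it; z points along the fingers, y is the line along which they close (so a half turn about z gives the same grasp; the last joint's range is limited). The gripper opens to 85 mm and grips with 20 to 120 N. Pads are 22 mm wide; open, the fingers measure 114 mm over their backs; the gripper's body (76 mm by 85 mm) begins 54 mm behind the grasp point. The pads swing forward as they close: fully open they stand 13 mm farther back than shut.
Start: joints at [65.936, 29.874, -2.08, 91.645, 1.215, 58.505, -6.463], TCP at [0.214, -0.587, 0.231] pointing down, gripper open.
Joint ranges: [-166.77, 166.77], [-17.47, 122.26], [-85.68, 81.53], [9.62, 139.38], [-72.42, 252.41], [9.2, 110.78], [-144.41, 144.41]. Speed limits (degrees/s): [108.29, 108.29, 136.94, 136.94, 172.46, 172.46, 172.46].

INTERFACE

Orientations are given as [roll, pitch, yaw] about the fixed x, y, z axes, in that order (R = Rz(yaw) Ry(pitch) Rx(roll)).
In Python, from rig import ctrl gives the robot as it stands.
- The arm moves only by the tool move_arm, never from a script. Its argument "rows" is a list that holds one entry, the list of rows, each a list of 4 numbers: the shift along the tool's x, y, z in cm, then the turn about the tool's z in rad. A call has 1 to 12 rows; each row shifts and turns the commanded pose from where the row before left it, along the tool's axes as they then stand; what a row does not reach is not made up. A row lasts 1/8 s, in which the tool goes at most 62.5 mm and 10.7 degrees, less where a joint would pass 70% of its speed; a pose out of reach is approached as far as the arm can. A call is refused whole if a number of a shift passes 6.25 or a number of a turn 0.188, either way. A call with a gripper value outside its range is refused whole. "fingers" is the gripper command: -1 is fully open, 1 is shut, values between are in proportion, set as the call begins (left out, the last holds). The fingers move at their own pace and stop on an object; "squeeze" is the grip in N (left out, the last holds). Time passes only in rows, so rows that do not move let the fingers close. It gives the time, the measured TCP pose, the force, the opening and the grip force at its end, in the units of the state.
- ctrl.read_state(): the state, without advancing time (a new reading comes with each control period).
- ctrl.camera(name): name is "side" or "top"; returns a dict with "image" (400x640x3 uint8, blue, green, red), "z_map" (400x640 float32, m along the optical axis (not along the pixel's ray), 0 where there is no reading), "fx", "fy", "cx", "cy" (pixels), "k1" (the pictures are not rectified: a ray, as slopes to the right and down, at radius r is drawn at 1 + k1 r^2 times it, then the intrinsics apply), "extrinsics" (4x4, takes a point from camera to world coordinates). Camera axes: x right, y up, looking along -z (the intrinsics and any distortion apply to the point x, -y, -z); pixel columns grow to the right and rows downward; lengths in m; the calibration is good to about 2 mm. A picture is of the moment at which its call begins.
- ctrl.hand_in(): hands the job in; it is judged then, once.
The state is a dict: "clock": time; "joint_pos": joint angles; "qvel": joint speeds; "tau": joint torques, N m; "tool_pos": TCP position; "tcp_rot": TCP orientation; "contact_force": force on the tool from outside, world axes, zero at the start; "wrist_torque": the same for the moment, N m; "width": finger opening in m; "finger_force": force on a finger pad.
Only numpy, scipy, OpenCV 4.12 (cv2) and the standard library are available. Lean on these libraries where they do the work, as an engineer would, in place of code of your own. Each camera call takes 0.05 s, during which the arm holds its last target. There are 200 camera calls.

TASK

Clamp the small loose coupling in the blue labelling jig, ready for its label: lay it in the two white V rests and slide it gently up against the end stop, then swing the clamp arm over it as far as it goes. Turn the black knob clockwise until its slip clutch clicks, which shows that the plastic caps are held just firmly enough, and stop there: one click will do, never more than three. Let go of everything and leave the other things on the bench where they are.

Things in the scene. Friction and masses are not known exactly. Their poses are not given: they have to be found in the camera images.
- coupling_center (a point): centre of the small loose coupling: a ribbed black body with two yellow plastic end caps, a cylinder 56 mm in diameter and 77 mm long over the caps, 0.2 to 0.45 kg, lying on its side at the start. y is its long axis (its two ends are alike); it may roll about y. Grasp it across its diameter, at mid-length, from above
- coupling: the same small coupling as a whole body; its origin lies 27 mm off the long axis and 7 mm off mid-length, so use point coupling_center for grasping
- cradle (a point): on the fixed blue jig (base plate 84 x 184 mm, top face 16 mm above the bench): where the coupling's centre must finally be, 52 mm above the bench. x is across the rests, y along them towards the end stop, z up. The two white V rests (45 degree faces, 12 mm thick, 72 mm wide, 44 mm high) carry the caps, 29 mm either side of this point along y; between them 46 mm is free for fingers
- end_stop: aluminium end plate of the jig, 46 mm wide, 8 mm thick, top 58 mm above the bench, fixed; its face stands 38.5 mm from point cradle along the cradle's +y, square to the rests. The origin is the jig's own, on the bench under point cradle. A coupling whose end touches it has its centre at point cradle
- swing_arm (a joint): clamp arm of the jig, rad: 0 when it points along the jig's +x (parked beside the cradle, away from the robot), growing clockwise seen from above to 1.571, its stop, where it points along the jig's -y over the cradle. It starts between 0 and 0.3 and stays where it is left; about 2 N at the knob swing it
- pivot (a point): on the arm's vertical hinge axis: the pillar 100 mm along the jig's +y from point cradle, 107.5 mm above the bench; the arm is 24 mm wide, its top 114 mm above the bench
- knob_grip (a point): on the axis of the black fluted knob with an orange cap at the arm's end, 100 mm from the hinge axis, at the height to grip it: 139.5 mm above the bench. The knob is 36 mm in diameter and reaches from 124 to 155 mm above the bench. The point turns with the arm, not with the knob
- clamp_bar: steel bar, 74 mm long, with two black rubber faces, under the arm's end; it presses on the coupling's two caps. Clockwise turning of the knob (seen from above) lowers it 2 mm per rad against about 0.09 N m. At the start its faces stand 2 to 7 mm (it varies) over a coupling in the rests, so they land after 1 to 3.4 rad. Origin on the knob's axis, 13 mm above the rubber faces
- clamp_knob (a joint): slip of the clutch: knob angle relative to its screw, rad, clockwise positive. Below 0.1 until the bar has landed and the moment has risen to the set 0.15 N m; then the knob turns on while the screw stands, one click each 0.349 rad (20 degrees), the moment dipping to about 0.04 N m and back over each click. The clamping force is then about 35 N. The fourth click would be at 1.40
- big_coupling: bystander: larger loose coupling with yellow caps and a grey metal flange, 66 x 93 mm, 66 mm high, lying behind the work; origin on its underside
- nail_tin: bystander: open tin of nails, 78 x 86 x 38 mm; origin on its underside
- label_pad: bystander: pad of label cards, 79 x 97 x 11 mm; origin on its underside
- tape_roll: bystander: roll of tan tape, 98 mm across, 25 mm high; origin on its underside

How it is judged (in metres and radians):
On the way, in this order (a step that is already met when the one before it is completed fails the run):
1. the coupling lies in both V rests with its end against the end stop (x of coupling_center in the frame of cradle between -0.003 and 0.003 m and z of coupling_center in the frame of cradle between -0.003 and 0.003 m and y of coupling_center in the frame of cradle between -0.002 and 0.003 m and angle between the y axis of coupling_center and the y axis of cradle, either way round below 0.06 rad), for 0.2 s.
2. the clamp arm is swung over the coupling to its stop (all of step 1 and value of joint swing_arm above 1.5 rad), for 0.2 s.
3. the clutch has clicked at least once with the bar pressing on the coupling (value of joint clamp_knob above 0.33 rad and contact force between clamp_bar and coupling above 15 N and value of joint swing_arm above 1.5 rad), for 0.2 s.
At the end, for the whole second after the job is handed in: Coupling at rest in both V rests (3 mm), its end within 2 mm of the stop and square to it (0.06 rad); arm at its stop (over 1.5 rad); clutch slipped by one to three clicks; bar presses on the coupling with over 15 N; robot clear of everything (all of step 1 and all of step 3 and linear speed of coupling below 0.02 m/s); the robot touches nothing.
It fails at once if the clutch is run on past three clicks (value of joint clamp_knob above 1.42 rad).
It fails at once if the coupling is rammed against the end stop (over 25 N) (contact force between coupling and end_stop above 25 N).
It fails at once if a bystander (large coupling, nail tin, label pad, tape roll) is moved by more than 3 cm (distance of any of big_coupling, nail_tin, label_pad, tape_roll from where it was at the start of the episode above 0.03 m).
It also fails if it takes over 70 s, if anything falls off the work surface, if the arm or the gripper's body presses on something with over 40 N, if the wrist force passes 120 N, or if a joint passes its speed limit or range.

## Working session

There is one attempt and no reset: what is moved stays moved. The work goes in short steps, Python scripts to look and compute and a tool call to move; the robot and the scene stay as the last step left them, time stands still between calls to the robot, and variables do not carry over. Pictures are saved under pics/ and viewed, at most 10 in all, crops included, and the job is handed in when it is done.

Besides the shell and the picture viewer there is one more tool, called after "Emit:" in YAML: its name, and indented under it one key for each argument. move_arm: Moves the arm, as the interface text tells. Its arguments: {"type":"object","properties":{"rows":{"type":"array","items":{"type":"array","items":{"type":"array","items":{"type":"number"}}}},"fingers":{"type":"number"},"squeeze":{"type":"number"}},"required":["rows"]}

```bash
mkdir -p pics
cat > h.py <<'E'
import numpy as np, cv2, pickle
from rig import ctrl
def grab(n,tag):
    c=ctrl.camera(n); pickle.dump(c,open(f'pics/{tag}.pkl','wb')); cv2.imwrite(f'pics/{tag}.png',c['image']); return c
def load(tag): return pickle.load(open(f'pics/{tag}.pkl','rb'))
def ray(c,u,v):
    K=np.array([[c['fx'],0,c['cx']],[0,c['fy'],c['cy']],[0,0,1.]])
    p=cv2.undistortPoints(np.array([[[u,v]]],float),K,np.array([c['k1'],0,0,0.]))[0,0]
    E=np.array(c['extrinsics']); return E[:3,3],E[:3,:3]@np.array([p[0],-p[1],-1.])
def px(c,u,v):
    o,d=ray(c,u,v); return o+d*c['z_map'][int(round(v)),int(round(u))]
def atz(c,u,v,z):
    o,d=ray(c,u,v); return o+d*(z-o[2])/d[2]
def proj(c,P):
    E=np.array(c['extrinsics']); q=E[:3,:3].T@(np.array(P)-E[:3,3]); x,y=q[0]/-q[2],-q[1]/-q[2]; s=1+c['k1']*(x*x+y*y)
    return c['fx']*x*s+c['cx'],c['fy']*y*s+c['cy']
def cloud(c):
    z=c['z_map']; h,w=z.shape; K=np.array([[c['fx'],0,c['cx']],[0,c['fy'],c['cy']],[0,0,1.]])
    g=np.stack(np.meshgrid(np.arange(w),np.arange(h)),-1).reshape(-1,1,2).astype(float)
    p=cv2.undistortPoints(g,K,np.array([c['k1'],0,0,0.]))[:,0]
    E=np.array(c['extrinsics']); q=np.c_[p[:,0],-p[:,1],-np.ones(len(p))]*z.reshape(-1,1)
    return (q@E[:3,:3].T+E[:3,3]).reshape(h,w,3)
E
python3 - <<'E'
from h import *
for n in('top','side'):
    c=grab(n,n+'0'); print(n,c['fx'],c['k1'],np.round(c['extrinsics'],3).tolist())
print(ctrl.read_state())
E
```

```text
top 388.47671424427506 -0.0022635601893906316 [[0.069, 0.977, -0.202, 0.29], [-0.998, 0.068, -0.009, -0.067], [0.005, 0.202, 0.979, 1.284], [0.0, 0.0, 0.0, 1.0]]
side 380.1119057188801 -0.08773514351786305 [[-0.88, 0.291, -0.376, 0.176], [-0.474, -0.576, 0.666, 0.557], [-0.023, 0.764, 0.644, 0.697], [0.0, 0.0, 0.0, 1.0]]
{'clock': 0.1, 'joint_pos': array([65.93568049, 29.90411922, -2.07853844, 91.6691175 ,  1.21430566,
       58.50339089, -6.46603669]), 'qvel': array([-0.0322098 , -0.02338042, -0.03680341, -0.08223469, -0.11375432,
       -0.01632428, -0.02406287]), 'tau': array([ 4.73205713e-03, -9.28475118e+01,  1.98424369e+00, -3.70532405e+01,
        1.80678244e-02,  5.33116501e-03,  1.24514526e-05]), 'tool_pos': array([ 0.21404253, -0.58690714,  0.23081022]), 'tcp_rot': array([-1.79945620e+02,  4.84736018e-03,  2.00357530e+01]), 'contact_force': array([-0.30734708, -0.09350792, -0.00944406]), 'wrist_torque': array([ 0.01800786, -0.03681003, -0.04034757]), 'finger_force': 0.0, 'width': 0.0852273687038612}
```

View pics/top0.png

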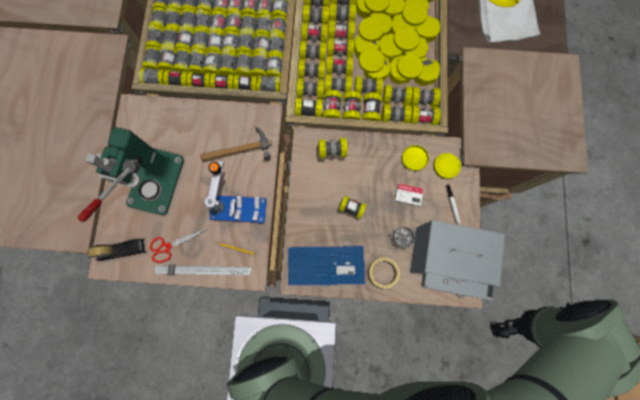

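View pics/side0.png

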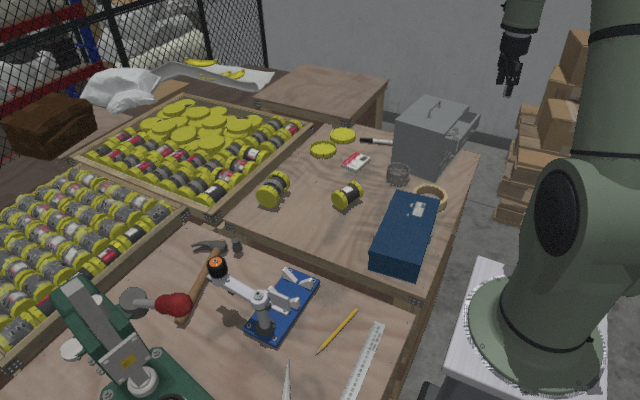

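The top view shows the coupling at about (351,207), the jig's blue base at (238,208), its pivot at (213,203) and the knob at (215,168). The side view shows the coupling at (348,194), the knob at (217,265) and the pivot at (260,297). A wooden divider stands between the coupling and the jig.

Run:
```python
from h import *
def crop(t,u0,v0,w,h,s): cv2.imwrite(f'pics/{t}_c.png',cv2.resize(load(t)['image'][v0:v0+h,u0:u0+w],None,fx=s,fy=s,interpolation=cv2.INTER_CUBIC))
crop('top0',190,150,190,80,4.2); crop('side0',200,170,180,180,3.3)
t=load('top0'); s=load('side0')
for n,c,pts in(('top',t,[(351,207),(360,208),(342,205),(215,168),(213,203),(262,200),(262,219),(230,219),(215,219),(330,148),(281,190),(279,230),(284,150),(275,260),(300,220),(250,240)]),('side',s,[(348,194),(217,265),(260,297),(205,215),(197,225)])):
    for p in pts: print(n,p,np.round(px(c,*p),3))
```

```text
top (351, 207) [ 0.514 -0.186  0.05 ]
top (360, 208) [ 0.512 -0.215  0.054]
top (342, 205) [ 0.518 -0.157  0.052]
top (215, 168) [0.584 0.237 0.158]
top (213, 203) [0.484 0.241 0.119]
top (262, 200) [0.522 0.106 0.019]
top (262, 219) [0.46  0.101 0.012]
top (230, 219) [0.453 0.206 0.014]
top (215, 219) [0.449 0.256 0.012]
top (330, 148) [ 0.707 -0.107  0.053]
top (281, 190) [ 0.637  0.079 -0.339]
top (279, 230) [ 0.475  0.079 -0.42 ]
top (284, 150) [ 0.811  0.079 -0.321]
top (275, 260) [ 0.341  0.078 -0.34 ]
top (300, 220) [ 0.468 -0.024 -0.002]
top (250, 240) [ 0.39   0.136 -0.002]
side (348, 194) [ 0.51  -0.177  0.045]
side (217, 265) [0.58  0.249 0.157]
side (260, 297) [0.484 0.254 0.125]
side (205, 215) [0.825 0.052 0.024]
side (197, 225) [ 0.844  0.073 -0.004]
```

View pics/top0_c.png

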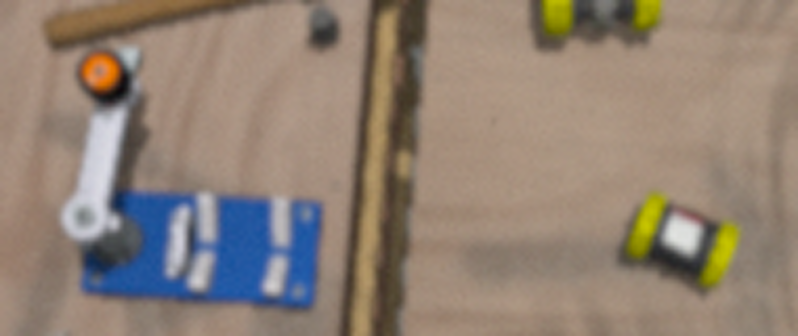

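View pics/side0_c.png

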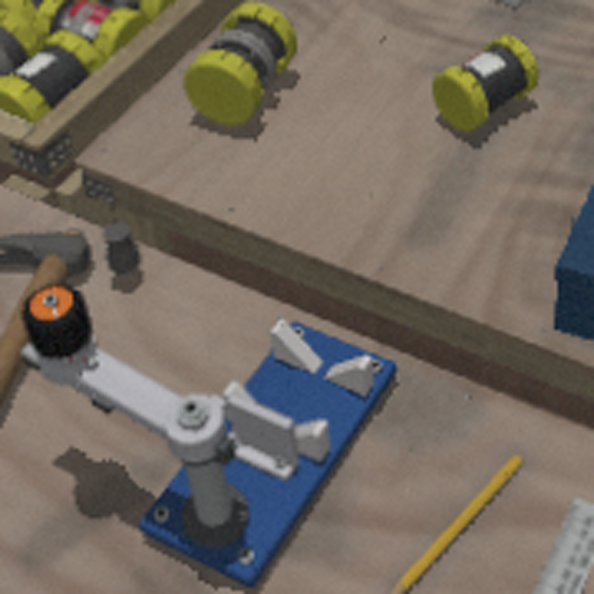

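The crops show the coupling with yellow caps at crop (645,227) and (720,255). The jig base corners are at crop (120,190), (320,203), (312,305) and (85,292). The two rests are at about (203,243) and (277,247), the end stop is at (178,243), and the gap between the tables is not raised. Next I fit these numerically.

```bash
cat > m.py <<'E'
from h import *
from scipy.optimize import least_squares
t=load('top0'); s=load('side0')
def hsv(c): return cv2.cvtColor(c['image'],cv2.COLOR_BGR2HSV)
def box(c,z0,z1,x0,x1,y0,y1):
    P=cloud(c); return P,(P[...,2]>z0)&(P[...,2]<z1)&(P[...,0]>x0)&(P[...,0]<x1)&(P[...,1]>y0)&(P[...,1]<y1)&(c['z_map']>0)
# coupling: cylinder fit, each view
for n,c in(('top',t),('side',s)):
    P,m=box(c,.012,.09,.44,.58,-.26,-.11); X=P[m]
    b0=X.mean(0)
    def f(p):
        d=np.array([np.cos(p[3])*0-np.sin(p[3]),np.cos(p[3]),0]); v=X-p[:3]; a=v@d
        r=np.linalg.norm(v-np.outer(a,d),axis=1); return np.r_[r-.0275]
    r=least_squares(f,[b0[0],b0[1],.03,-1.2+np.pi/2*0],loss='soft_l1',f_scale=.002)
    best=None
    for a0 in np.linspace(-1.5,1.5,7):
        q=least_squares(f,[b0[0],b0[1],.028,a0],loss='soft_l1',f_scale=.002)
        if best is None or q.cost<best.cost: best=q
    p=best.x; d=np.array([-np.sin(p[3]),np.cos(p[3]),0]); a=(X-p[:3])@d
    lo,hi=np.percentile(a,[1,99]); C=p[:3]+d*(lo+hi)/2
    print(n,'coupling',np.round(C,4),'axis yaw deg',np.degrees(p[3]),'len',hi-lo,'n',len(X),best.cost)
# jig
for n,c in(('top',t),('side',s)):
    H=hsv(c); P,m=box(c,-.01,.035,.38,.58,.05,.32)
    b=cv2.inRange(H,(95,110,40),(130,255,255)).astype(bool)&m
    vu=np.argwhere(b); Q=np.array([atz(c,u,v,.016)[:2] for v,u in vu])
    R=cv2.minAreaRect((Q*1000).astype(np.float32)); print(n,'plate',R,'z',np.median(P[b][:,2]))
    P,m=box(c,.10,.135,.43,.52,.20,.28); print(n,'pivot cap',np.round(P[m].mean(0),4),m.sum(), np.round((P[m].min(0)+P[m].max(0))/2,4))
    w=(H[...,1]<60)&(H[...,2]>120); P,m=box(c,.025,.075,.43,.53,.09,.24); m&=w
    np.save(f'pics/{n}_rest.npy',P[m]); X=P[m]
    h,e=np.histogram(X[:,1],np.arange(.09,.24,.006)); print('resty',list(zip(np.round(e[:-1],3),h)))
    o=cv2.inRange(H,(5,150,150),(20,255,255)).astype(bool); P,m=box(c,.13,.18,.5,.65,.15,.33); m&=o; print('orange',np.round(P[m].mean(0),4),m.sum(), np.argwhere(m).mean(0)[::-1])
E
python3 m.py
```

```text
top coupling [ 0.5216 -0.192   0.0241] axis yaw deg 161.25755031331764 len 0.07590068648266679 n 358 0.0009906304141582578
side coupling [ 0.5239 -0.1909  0.0259] axis yaw deg -18.206231249037 len 0.07534215189532462 n 538 0.003133134888037991
top plate ((488.780517578125, 184.074462890625), (81.19710540771484, 180.1044158935547), 0.1415066123008728) z 0.015163607545688018
top pivot cap [0.4939 0.2473 0.1172] 163 [0.4947 0.2472 0.1163]
resty [(np.float64(0.09), np.int64(0)), (np.float64(0.096), np.int64(0)), (np.float64(0.102), np.int64(0)), (np.float64(0.108), np.int64(0)), (np.float64(0.114), np.int64(25)), (np.float64(0.12), np.int64(23)), (np.float64(0.126), np.int64(12)), (np.float64(0.132), np.int64(0)), (np.float64(0.138), np.int64(0)), (np.float64(0.144), np.int64(0)), (np.float64(0.15), np.int64(0)), (np.float64(0.156), np.int64(0)), (np.float64(0.162), np.int64(0)), (np.float64(0.168), np.int64(2)), (np.float64(0.174), np.int64(33)), (np.float64(0.18), np.int64(32)), (np.float64(0.186), np.int64(25)), (np.float64(0.192), np.int64(26)), (np.float64(0.198), np.int64(0)), (np.
[... 609 characters left out ...]
t64(0.12), np.int64(44)), (np.float64(0.126), np.int64(31)), (np.float64(0.132), np.int64(0)), (np.float64(0.138), np.int64(0)), (np.float64(0.144), np.int64(0)), (np.float64(0.15), np.int64(0)), (np.float64(0.156), np.int64(0)), (np.float64(0.162), np.int64(0)), (np.float64(0.168), np.int64(0)), (np.float64(0.174), np.int64(35)), (np.float64(0.18), np.int64(23)), (np.float64(0.186), np.int64(18)), (np.float64(0.192), np.int64(54)), (np.float64(0.198), np.int64(7)), (np.float64(0.204), np.int64(4)), (np.float64(0.21), np.int64(0)), (np.float64(0.216), np.int64(0)), (np.float64(0.222), np.int64(0)), (np.float64(0.228), np.int64(0))]
orange [0.5901 0.244  0.1559] 72 [215.08333333 261.61111111]
```

```bash
cat >> h.py <<'E'
def go(x,y,z,yaw=None):
    s=ctrl.read_state(); p=s['tool_pos']; y0=s['tcp_rot'][2]; yaw=y0 if yaw is None else yaw
    dy=np.radians((yaw-y0+180)%360-180); a=np.radians(yaw); d=np.array([x,y,z])-p
    print('at',np.round(p,4),np.round(s['tcp_rot'],2),'q7',round(s['joint_pos'][6],1),'t',s['clock'],'w',s['width'])
    print('turn',-dy,'then cm',100*(np.cos(a)*d[0]+np.sin(a)*d[1]),100*(np.sin(a)*d[0]-np.cos(a)*d[1]),-100*d[2])
E
python3 - <<'E'
from h import *
for n in('top0','side0'):
    P=cloud(load(n)); 
    for x in np.arange(.2,.75,.1):
        print(n,round(x,1),[ (round(y,2), round(float(q.max()),2)) for y in np.arange(-.6,.3,.1) for q in [P[...,2][(abs(P[...,0]-x-.05)<.05)&(abs(P[...,1]-y-.05)<.05)]] if len(q)])
go(.523,-.1915,.13,71.5)
E
```

```text
top0 0.2 [(np.float64(-0.6), 0.66), (np.float64(-0.5), 0.67), (np.float64(-0.4), 0.16), (np.float64(-0.3), 0.07), (np.float64(-0.2), 0.08), (np.float64(-0.1), 1.28), (np.float64(-0.0), 0.0), (np.float64(0.1), 0.01), (np.float64(0.2), 0.01)]
top0 0.3 [(np.float64(-0.6), 0.2), (np.float64(-0.5), 0.2), (np.float64(-0.4), 0.18), (np.float64(-0.3), 0.07), (np.float64(-0.2), 0.08), (np.float64(-0.1), 0.08), (np.float64(-0.0), 0.07), (np.float64(0.1), 0.01), (np.float64(0.2), 0.01)]
top0 0.4 [(np.float64(-0.6), 0.18), (np.float64(-0.5), 0.18), (np.float64(-0.4), 0.17), (np.float64(-0.3), 0.05), (np.float64(-0.2), 0.04), (np.float64(-0.1), 0.01), (np.float64(-0.0), 0.02), (np.float64(0.1), 0.06), (np.float64(0.2), 0.13)]
top0 0.5 [(np.float64(-0.6), 0.02), (np.float64(-0.5), 0.02), (np.float64(-0.4), 0.02), (np.float64(-0.3), 0.06), (np.float64(-0.2), 0.06), (np.float64(-0.1), 0.01), (np.float64(-0.0), 0.02), (np.float64(0.1), 0.06), (np.float64(0.2), 0.16)]
top0 0.6 [(np.float64(-0.6), 0.06), (np.float64(-0.5), 0.02), (np.float64(-0.4), 0.02), (np.float64(-0.3), 0.01), (np.float64(-0.2), 0.
[... 1277 characters left out ...]
0.1), 0.06), (np.float64(0.2), 0.16)]
side0 0.6 [(np.float64(-0.6), 0.06), (np.float64(-0.5), 0.02), (np.float64(-0.4), 0.02), (np.float64(-0.3), 0.0), (np.float64(-0.2), 0.06), (np.float64(-0.1), 0.07), (np.float64(-0.0), 0.05), (np.float64(0.1), 0.05), (np.float64(0.2), 0.16)]
side0 0.7 [(np.float64(-0.6), 0.06), (np.float64(-0.5), 0.04), (np.float64(-0.4), 0.04), (np.float64(-0.3), 0.04), (np.float64(-0.2), 0.07), (np.float64(-0.1), 0.07), (np.float64(-0.0), 0.04), (np.float64(0.1), 0.03), (np.float64(0.2), 0.03)]
at [ 0.214  -0.5869  0.2308] [-179.95    0.     20.04] q7 -6.5 t 0.1 w 0.0852273687038612
turn -0.8982205573693078 then cm 47.30075876425818 16.75271522807603 10.081021821653808
```

Emit:
move_arm:
  rows:
    - [[0, 0, -5, 0], [0, 0, 0, -0.18], [0, 0, 0, -0.18], [0, 0, 0, -0.18], [0, 0, 0, -0.18], [0, 0, 0, -0.18]]
  fingers: -1

```text
clock: 0.85
tool_pos: [0.2141, -0.587, 0.2809]
tcp_rot: [-180.0, -0.0, 71.9]
contact_force: [0.1, -0.2, -0.7]
width: 0.0852
finger_force: 0.0
```

Emit:
move_arm:
  rows:
    - [[3.94, 1.4, 0, 0], [3.94, 1.4, 0, 0], [3.94, 1.4, 0, 0], [3.94, 1.4, 0, 0], [3.94, 1.4, 0, 0], [3.94, 1.4, 0, 0], [3.94, 1.4, 0, 0], [3.94, 1.4, 0, 0], [3.94, 1.4, 1, 0], [3.94, 1.4, 4, 0], [3.94, 1.4, 5, 0], [3.94, 1.4, 5, 0]]

```text
clock: 2.35
tool_pos: [0.5212, -0.1933, 0.134]
tcp_rot: [180.0, -0.0, 71.6]
contact_force: [0.9, -1.0, -0.5]
width: 0.0853
finger_force: 0.0
```

```bash
python3 -c "
from h import *
go(.523,-.1915,.005,71.5)"
```

```text
at [ 0.5212 -0.1933  0.134 ] [179.98  -0.    71.59] q7 -18.1 t 2.35 w 0.08532035580885594
turn 0.001577060400118555 then cm 0.22302521025624156 0.11352061778445843 12.898440984073767
```

Emit:
move_arm:
  rows:
    - [[0.2, 0.1, 0, 0], [0, 0, 0, 0], [0, 0, 4, 0], [0, 0, 4, 0], [0, 0, 3, 0], [0, 0, 1.7, 0], [0, 0, 0, 0]]

```text
clock: 3.22
tool_pos: [0.522, -0.1933, 0.0085]
tcp_rot: [-180.0, 0.0, 71.6]
contact_force: [0.1, 0.3, -0.6]
width: 0.0855
finger_force: 0.0
```

```bash
python3 -c "
from h import *
go(.523,-.1915,.005,71.5)"
```

```text
at [ 0.522  -0.1933  0.0085] [-1.7999e+02  2.0000e-02  7.1560e+01] q7 -23.2 t 3.225 w 0.08546174911457327
turn 0.000983485839091151 then cm 0.19883527546658047 0.034790479992436625 0.35383114294277224
```

Emit:
move_arm:
  rows:
    - [[0.2, 0, 0.4, 0], [0, 0, 0, 0]]

```text
clock: 3.48
tool_pos: [0.5234, -0.1908, 0.0052]
tcp_rot: [179.9, -0.0, 71.6]
contact_force: [0.1, -0.7, 0.9]
width: 0.0852
finger_force: 0.0
```

Emit:
move_arm:
  rows:
    - [[0, 0, 0, 0], [0, 0, 0, 0], [0, 0, 0, 0], [0, 0, 0, 0], [0, 0, 0, 0], [0, 0, 0, 0], [0, 0, 0, 0], [0, 0, 0, 0]]
  fingers: 1
  squeeze: 30

```text
clock: 4.47
tool_pos: [0.523, -0.1908, 0.0048]
tcp_rot: [180.0, 0.0, 71.6]
contact_force: [-1.1, 1.2, 5.2]
width: 0.0554
finger_force: 30.4
```

Emit:
move_arm:
  rows:
    - [[0, 0, -2, 0], [0, 0, -4, 0], [0, 0, -4, 0], [0, 0, -2, 0], [0, 0, 0, 0]]

```text
clock: 5.1
tool_pos: [0.5236, -0.1911, 0.1265]
tcp_rot: [179.8, 0.0, 71.6]
contact_force: [-0.5, -0.3, -3.3]
width: 0.0554
finger_force: 33.9
```

```bash
python3 -c "
from h import *
grab('side','side1')
go(.489,.143,.15,90)
grab('top','top1')
P=cloud(load('side1'));m=(P[...,2]>.05)&(P[...,2]<.25)&(abs(P[...,0]-.523)<.15)&(abs(P[...,1]+.19)<.15)
y=cv2.inRange(cv2.cvtColor(load('side1')['image'],cv2.COLOR_BGR2HSV),(22,150,60),(35,255,255)).astype(bool)&m
print(y.sum(),P[y].min(0),P[y].max(0))
cv2.imwrite('pics/g1.png',cv2.resize(load('side1')['image'][90:240,270:430],None,fx=3.5,fy=3.5))
"
```

```text
at [ 0.5229 -0.191   0.1252] [1.7993e+02 1.0000e-02 7.1590e+01] q7 -18.9 t 5.15 w 0.055718784569547875
turn -0.32127568322939337 then cm 33.39700133416695 -3.390988466296776 -2.4844691621921515
265 [ 0.49031033 -0.2197724   0.12761534] [ 0.55718848 -0.14696978  0.19659403]
```

View pics/g1.png

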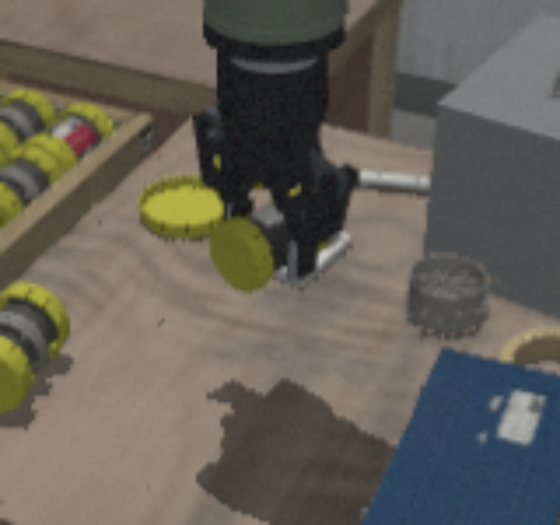

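The coupling is held at mid-length between the pads. In this crop the near cap is at about (242,255) and the pads are at about (300,250).

Emit:
move_arm:
  rows:
    - [[0, 0, 0, -0.16], [0, 0, 0, -0.16], [3, -0.3, 0, 0], [4, -0.4, 0, 0], [4, -0.4, 0, 0], [4, -0.4, 0, 0], [4, -0.4, 0, 0], [4, -0.4, 0, 0], [4, -0.4, 0, 0], [4, -0.4, 0, 0], [2.7, -0.3, 0, 0], [0, 0, 0, 0]]

```text
clock: 6.7
tool_pos: [0.4882, 0.1485, 0.1235]
tcp_rot: [-179.9, -0.0, 90.1]
contact_force: [-0.2, 0.0, -3.4]
width: 0.0552
finger_force: 33.8
```

```bash
cat > chk.py <<'E'
from h import *
from scipy.optimize import least_squares
import sys
k=sys.argv[1]
for n in('top','side'):
    c=grab(n,n+k); P=cloud(c); H=cv2.cvtColor(c['image'],cv2.COLOR_BGR2HSV)
    m=cv2.inRange(H,(22,130,50),(36,255,255)).astype(bool)&(abs(P[...,0]-.49)<.08)&(abs(P[...,1]-.145)<.09)&(P[...,2]>.02)
    X=P[m]
    if len(X)>20: print(n,len(X),'min',np.round(np.percentile(X,2,axis=0),4),'max',np.round(np.percentile(X,98,axis=0),4))
E
python3 chk.py 2; python3 -c "
from h import *
go(.489,.146,.04,90)"
```

```text
side 468 min [0.4623 0.1701 0.1271] max [0.5104 0.1847 0.1753]
at [0.4887 0.1459 0.1236] [-1.7991e+02  4.0000e-02  8.9960e+01] q7 -42.1 t 6.8 w 0.05547649139276244
turn -0.0006245427969698061 then cm 0.01090580927156637 0.02830256044983326 8.358936232698447
```

Emit:
move_arm:
  rows:
    - [[0, 0, 3, 0], [0, 0, 3, 0], [0, 0, 2, 0], [0, 0, 0.8, 0], [0, 0, 0, 0]]

```text
clock: 7.42
tool_pos: [0.4891, 0.1458, 0.0362]
tcp_rot: [-180.0, 0.0, 89.9]
contact_force: [-0.6, 0.1, -2.8]
width: 0.055
finger_force: 33.7
```

Emit:
move_arm:
  rows:
    - [[0, 0, 0.2, 0], [0, 0, 0, 0]]

```text
clock: 7.68
tool_pos: [0.4895, 0.1462, 0.0349]
tcp_rot: [180.0, -0.0, 89.9]
contact_force: [0.4, 0.1, -2.8]
width: 0.0551
finger_force: 33.7
```

Emit:
move_arm:
  rows:
    - [[0, 0, 0.2, 0], [0, 0, 0, 0]]

```text
clock: 7.92
tool_pos: [0.4892, 0.1462, 0.0324]
tcp_rot: [180.0, 0.0, 89.9]
contact_force: [0.1, 0.1, -3.4]
width: 0.055
finger_force: 33.7
```

Emit:
move_arm:
  rows:
    - [[0, 0, 0.2, 0], [0, 0, 0, 0]]

```text
clock: 8.18
tool_pos: [0.4898, 0.1465, 0.0306]
tcp_rot: [179.9, -0.0, 89.9]
contact_force: [4.1, -0.4, -0.4]
width: 0.0552
finger_force: 34.0
```

Emit:
move_arm:
  rows:
    - [[0, 0.15, 0, 0], [0, 0, 0.1, 0], [0, 0, 0, 0]]

```text
clock: 8.55
tool_pos: [0.4909, 0.1463, 0.0294]
tcp_rot: [180.0, -0.0, 89.9]
contact_force: [2.5, -0.9, 0.4]
width: 0.0554
finger_force: 34.0
```

Emit:
move_arm:
  rows:
    - [[0, 0, 0.1, 0], [0, 0, 0, 0]]

```text
clock: 8.8
tool_pos: [0.4914, 0.1464, 0.0289]
tcp_rot: [179.9, -0.0, 89.9]
contact_force: [2.2, -1.3, 7.9]
width: 0.0554
finger_force: 34.8
```

Emit:
move_arm:
  rows:
    - [[0, 0.05, -0.05, 0], [0.1, 0, 0, 0], [0.1, 0, 0, 0], [0, 0, 0, 0]]
  squeeze: 20

```text
clock: 9.3
tool_pos: [0.4913, 0.1476, 0.0289]
tcp_rot: [-180.0, 0.1, 89.9]
contact_force: [2.6, -5.2, 4.5]
width: 0.0554
finger_force: 34.4
```

Emit:
move_arm:
  rows:
    - [[0.05, 0, 0, 0], [0, 0, 0, 0]]

```text
clock: 9.55
tool_pos: [0.4913, 0.148, 0.0289]
tcp_rot: [-180.0, 0.1, 89.9]
contact_force: [2.7, -6.2, 4.4]
width: 0.0553
finger_force: 34.4
```

Emit:
move_arm:
  rows:
    - [[0.05, 0, 0, 0], [0, 0, 0, 0]]

```text
clock: 9.8
tool_pos: [0.4913, 0.1484, 0.0289]
tcp_rot: [-180.0, 0.1, 89.9]
contact_force: [2.6, -5.2, 5.5]
width: 0.0546
finger_force: 34.4
```

Emit:
move_arm:
  rows:
    - [[0.05, 0, 0, 0], [0, 0, 0, 0]]

```text
clock: 10.05
tool_pos: [0.4913, 0.1489, 0.0289]
tcp_rot: [-180.0, 0.1, 89.9]
contact_force: [2.5, -5.4, 4.4]
width: 0.0551
finger_force: 34.4
```

Emit:
move_arm:
  rows:
    - [[0.05, 0, 0, 0], [0, 0, 0, 0]]

```text
clock: 10.3
tool_pos: [0.4913, 0.1494, 0.0289]
tcp_rot: [-180.0, 0.1, 89.9]
contact_force: [2.8, -7.0, 5.3]
width: 0.055
finger_force: 34.4
```

Emit:
move_arm:
  rows:
    - [[0.05, 0, 0, 0], [0, 0, 0, 0]]

```text
clock: 10.55
tool_pos: [0.4913, 0.1499, 0.0289]
tcp_rot: [-180.0, 0.1, 89.9]
contact_force: [1.7, -6.1, 4.1]
width: 0.0553
finger_force: 34.4
```

Emit:
move_arm:
  rows:
    - [[0.05, 0, 0, 0], [0, 0, 0, 0]]

```text
clock: 10.8
tool_pos: [0.4913, 0.1504, 0.0289]
tcp_rot: [-180.0, 0.1, 89.9]
contact_force: [1.9, -5.9, 5.3]
width: 0.0554
finger_force: 34.4
```

Emit:
move_arm:
  rows:
    - [[0.05, 0, 0, 0], [0, 0, 0, 0]]

```text
clock: 11.05
tool_pos: [0.4913, 0.1509, 0.0289]
tcp_rot: [-180.0, 0.1, 89.9]
contact_force: [3.2, -5.8, 6.6]
width: 0.0553
finger_force: 34.4
```

```bash
python3 chk.py 3; python3 -c "
from h import *
a=load('top3')['image'][170:240,195:285];b=load('side3')['image'][240:345,205:325]
cv2.imwrite('pics/g3.png',np.hstack([cv2.resize(a,(398,400),interpolation=2),cv2.resize(b,(400,400),interpolation=2)]))"
```

```text
side 263 min [0.4648 0.1739 0.0503] max [0.5103 0.1888 0.0798]
```

View pics/g3.png

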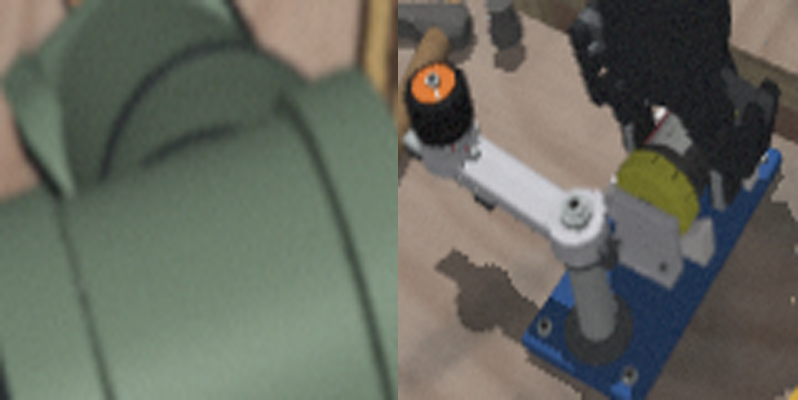

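The coupling lies in the rests with its near cap at about (660,195), close behind the end stop at (645,225). It does not show a jump in force yet, so I keep sliding.

Emit:
move_arm:
  rows:
    - [[0.05, 0, 0, 0], [0, 0, 0, 0]]

```text
clock: 11.4
tool_pos: [0.4913, 0.1514, 0.0289]
tcp_rot: [-180.0, 0.1, 89.9]
contact_force: [2.9, -5.7, 5.1]
width: 0.0554
finger_force: 34.4
```

Emit:
move_arm:
  rows:
    - [[0.05, 0, 0, 0], [0, 0, 0, 0]]

```text
clock: 11.65
tool_pos: [0.4913, 0.1519, 0.0289]
tcp_rot: [-180.0, 0.1, 89.9]
contact_force: [2.5, -6.7, 5.1]
width: 0.0555
finger_force: 34.4
```

Emit:
move_arm:
  rows:
    - [[0.05, 0, 0, 0], [0, 0, 0, 0]]

```text
clock: 11.9
tool_pos: [0.4913, 0.1525, 0.0289]
tcp_rot: [-180.0, 0.1, 89.9]
contact_force: [1.2, -5.6, 4.9]
width: 0.0554
finger_force: 34.4
```

Emit:
move_arm:
  rows:
    - [[0.05, 0, 0, 0], [0, 0, 0, 0]]

```text
clock: 12.15
tool_pos: [0.4913, 0.153, 0.0289]
tcp_rot: [-180.0, 0.1, 89.9]
contact_force: [2.6, -6.3, 4.6]
width: 0.0553
finger_force: 34.4
```

Emit:
move_arm:
  rows:
    - [[0.05, 0, 0, 0], [0, 0, 0, 0]]

```text
clock: 12.4
tool_pos: [0.4913, 0.1532, 0.0289]
tcp_rot: [-180.0, 0.1, 89.9]
contact_force: [2.2, -7.3, 5.8]
width: 0.0553
finger_force: 34.4
```

```bash
python3 chk.py 4
python3 - <<'E'
from h import *
# stop front face/top and cap edges along y in side view: profile of z>0.045 points around x=0.489
for k in('side0','side4'):
    c=load(k);P=cloud(c);H=cv2.cvtColor(c['image'],cv2.COLOR_BGR2HSV)
    g=(H[...,1]<70)&(abs(P[...,0]-.489)<.02)&(P[...,2]>.052)&(P[...,2]<.062)&(P[...,1]>.18)&(P[...,1]<.215)
    print(k,'stop top',np.round(P[g],3)[:,1:].tolist()[:20])
    print(np.round(np.percentile(P[g],[2,50,98],axis=0),4) if g.any() else '')
E
```

```text
side 240 min [0.4647 0.176  0.0511] max [0.5087 0.1912 0.0794]
side0 stop top [[0.192, 0.057], [0.195, 0.058], [0.195, 0.059], [0.194, 0.059], [0.192, 0.058], [0.199, 0.059], [0.196, 0.056], [0.197, 0.058], [0.195, 0.057], [0.195, 0.058], [0.194, 0.059], [0.192, 0.058], [0.199, 0.057], [0.198, 0.058], [0.197, 0.058], [0.196, 0.057], [0.196, 0.058], [0.194, 0.057], [0.193, 0.057], [0.192, 0.057]]
[[0.4695 0.1911 0.0527]
 [0.489  0.1961 0.0567]
 [0.5083 0.1994 0.059 ]]
side4 stop top [[0.194, 0.06], [0.19, 0.056], [0.193, 0.056], [0.193, 0.058], [0.191, 0.056], [0.189, 0.054], [0.196, 0.056], [0.198, 0.06], [0.195, 0.057], [0.194, 0.058], [0.193, 0.057], [0.193, 0.058], [0.19, 0.056], [0.19, 0.056], [0.197, 0.054], [0.198, 0.058], [0.197, 0.058], [0.195, 0.055], [0.195, 0.057], [0.193, 0.055]]
[[0.4698 0.1895 0.0525]
 [0.4884 0.1962 0.0565]
 [0.5077 0.1994 0.0594]]
```

Emit:
move_arm:
  rows:
    - [[0.05, 0, 0, 0], [0, 0, 0, 0]]

```text
clock: 12.75
tool_pos: [0.4913, 0.1532, 0.0289]
tcp_rot: [-180.0, 0.1, 89.9]
contact_force: [2.6, -10.4, 6.7]
width: 0.0558
finger_force: 34.5
```

Emit:
move_arm:
  rows:
    - [[0.05, 0, 0, 0], [0, 0, 0, 0]]

```text
clock: 13.0
tool_pos: [0.4913, 0.1533, 0.0289]
tcp_rot: [-180.0, 0.2, 89.9]
contact_force: [2.9, -12.1, 7.7]
width: 0.0555
finger_force: 34.7
```

Emit:
move_arm:
  rows:
    - [[0, 0, 0, 0], [0, 0, 0, 0], [0, 0, 0, 0], [0, 0, 0, 0], [0, 0, -3, 0], [0, 0, -4, 0], [0, 0, -5, 0], [0, 0, -5, 0], [0, 0, 0, 0]]
  fingers: -1

```text
clock: 14.12
tool_pos: [0.4927, 0.1558, 0.2022]
tcp_rot: [179.7, -0.1, 89.9]
contact_force: [-0.1, -0.3, -1.7]
width: 0.0856
finger_force: 0.0
```

Emit:
move_arm:
  rows:
    - [[-5, -4, 0, 0], [-5, -5, 0, 0], [-5, -5, 0, 0], [-5, 0, 0, 0], [0, 0, 0, 0]]

```text
clock: 14.75
tool_pos: [0.3628, -0.0346, 0.1985]
tcp_rot: [-180.0, 0.0, 89.7]
contact_force: [0.7, -0.1, 0.3]
width: 0.0852
finger_force: 0.0
```

```bash
cat > fit.py <<'E'
from h import *
from scipy.optimize import least_squares
import sys
for n in('top','side'):
    c=grab(n,n+sys.argv[1]); P=cloud(c); H=cv2.cvtColor(c['image'],cv2.COLOR_BGR2HSV)
    m=cv2.inRange(H,(22,130,50),(36,255,255)).astype(bool)&(abs(P[...,0]-.49)<.07)&(abs(P[...,1]-.153)<.08)&(P[...,2]>.02)
    X=P[m]
    if len(X)<30: print(n,'hidden',len(X)); continue
    def f(p):
        d=np.array([-np.sin(p[2]),np.cos(p[2]),0]); v=X-[p[0],.153,p[1]]; return np.linalg.norm(v-np.outer(v@d,d),axis=1)-.028
    p=least_squares(f,[.49,.052,0],loss='soft_l1',f_scale=.001).x
    print(n,len(X),'x',p[0],'z',p[1],'yaw',p[2],'y range',np.percentile(X[:,1],[1,99]),'mid',np.percentile(X[:,1],[1,99]).mean())
    o=cv2.inRange(H,(5,150,150),(20,255,255)).astype(bool)&(P[...,2]>.13)&(P[...,2]<.18)&(P[...,1]>.05)&(abs(P[...,0]-.53)<.12); print('orange',np.round(P[o].mean(0),4),o.sum())
E
python3 fit.py 5; python3 -c "
from h import *
a=load('top5')['image'][160:230,195:285];b=load('side5')['image'][240:345,205:325]
cv2.imwrite('pics/g5.png',np.hstack([cv2.resize(a,(398,400),interpolation=2),cv2.resize(b,(400,400),interpolation=2)]))"
```

```text
top 155 x 0.4923967724989703 z 0.05033753575488762 yaw 0.013128058114079372 y range [0.11260673 0.18558995] mid 0.1490983447497311
orange [0.5899 0.2431 0.1558] 49
side 386 x 0.49235470431409617 z 0.05040560157277658 yaw -0.001973176080940207 y range [0.11430219 0.19093865] mid 0.15262042279620677
orange [0.5902 0.2438 0.1556] 71
```

View pics/g5.png

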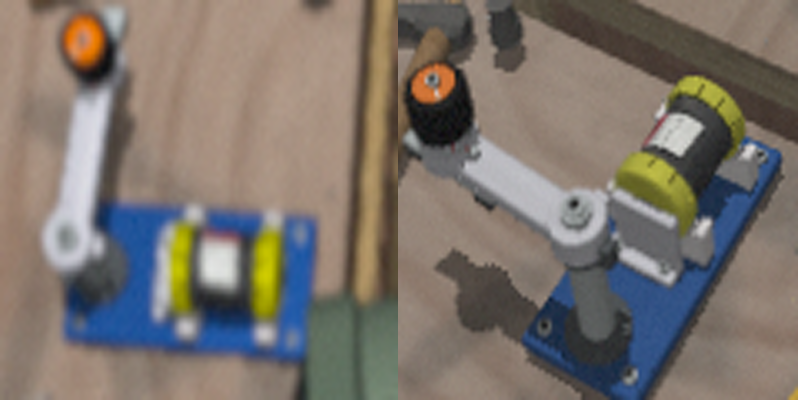

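The coupling sits square in both rests with its end at the stop. In the left panel the caps are at (182,270) and (266,275), and the knob is still parked at (85,42). Next I turn the tool for the knob.

Emit:
move_arm:
  rows:
    - [[0, 0, 0, -0.185], [0, 0, 0, -0.185], [0, 0, 0, -0.185], [0, 0, 0, -0.185], [0, 0, 0, 0]]

```text
clock: 15.48
tool_pos: [0.3636, -0.0309, 0.1986]
tcp_rot: [180.0, -0.0, 132.4]
contact_force: [-1.4, 0.9, -0.2]
width: 0.0855
finger_force: 0.0
```

```bash
python3 -c "
from h import *
go(.59,.244,.2,175); print(np.round(ctrl.read_state()['joint_pos'],1))"
```

```text
at [ 0.3636 -0.0309  0.1986] [ 1.8000e+02 -5.0000e-02  1.3238e+02] q7 27.5 t 15.475 w 0.0854990075893002
turn -0.7439270450400955 then cm -20.156112779638384 29.35465859767355 -0.13796875346963333
[ 27.7  11.4 -36.  128.4   9.8  42.8  27.5]
```

Emit:
move_arm:
  rows:
    - [[0, 0, 0, -0.186], [0, 0, 0, -0.186], [0, 0, 0, -0.186], [0, 0, 0, -0.186], [-2, 3, 0, 0], [-3, 4.4, 0, 0], [-3.5, 5, 0, 0], [-3.5, 5, 0, 0], [-3.5, 5, 0, 0], [-2.7, 4, 0, 0], [-2, 2.9, 0, 0], [0, 0, 0, 0]]

```text
clock: 16.98
tool_pos: [0.5903, 0.2458, 0.1978]
tcp_rot: [179.9, -0.1, 174.9]
contact_force: [0.7, 0.7, -0.3]
width: 0.0856
finger_force: 0.0
```

```bash
python3 -c "
from h import *
go(.59,.244,.119,175)"
```

```text
at [0.5903 0.2458 0.1978] [ 1.7994e+02 -8.0000e-02  1.7486e+02] q7 36.2 t 16.975 w 0.08564037637211983
turn -0.0023897646692560425 then cm 0.016547638999103085 -0.17827064799956716 7.878918134304214
```

Emit:
move_arm:
  rows:
    - [[0, -0.1, 3, 0], [0, 0, 3, 0], [0, 0, 1.9, 0], [0, 0, 0, 0]]

```text
clock: 17.48
tool_pos: [0.5897, 0.2412, 0.1189]
tcp_rot: [-179.9, -0.1, 174.9]
contact_force: [0.4, -0.1, 0.4]
width: 0.0857
finger_force: 0.0
```

Emit:
move_arm:
  rows:
    - [[0, 0, 0, 0], [0, 0, 0, 0], [0, 0, 0, 0], [0, 0, 0, 0]]
  fingers: 0

```text
clock: 17.98
tool_pos: [0.5906, 0.2414, 0.1202]
tcp_rot: [180.0, 0.0, 175.0]
contact_force: [0.2, -0.7, -0.3]
width: 0.0429
finger_force: 0.0
```

```bash
python3 -c "
from h import *
go(.59,.244,.119,175)"
```

```text
at [0.5906 0.2414 0.1202] [1.7999e+02 2.0000e-02 1.7495e+02] q7 33.5 t 17.975 w 0.04291358883569221
turn -0.0007969812113131848 then cm 0.0789254145653448 0.2569182161862942 0.12451696456672601
```

Emit:
move_arm:
  rows:
    - [[0.1, -1.48, 0, 0.148], [0.1, -1.48, 0, 0.148], [0.1, -1.48, 0, 0.148], [0.1, -1.48, 0, 0.148], [0.1, -1.48, 0, 0.148], [0, 0, 0, 0]]

```text
clock: 18.73
tool_pos: [0.5586, 0.1756, 0.1203]
tcp_rot: [-180.0, 0.0, 132.6]
contact_force: [0.7, -0.5, -0.7]
width: 0.0424
finger_force: 0.0
```

```bash
python3 fit.py 6;python3 -c "
from h import *
s=ctrl.read_state();p=s['tool_pos'][:2]-[.4915,.253];print(np.hypot(*p),-np.arctan2(p[1],p[0]),s['contact_force'],s['tcp_rot'][2])"
```

```text
top hidden 0
side 383 x 0.49252474612846303 z 0.05030910790121716 yaw 0.0008018439437324056 y range [0.11442334 0.19092373] mid 0.1526735341873452
orange [nan nan nan] 0
0.10212162482266186 0.8465172208975067 [ 0.79605114  0.00295235 -0.42132605] 132.7878683426682fit.py:13: RuntimeWarning: Mean of empty slice.
  o=cv2.inRange(H,(5,150,150),(20,255,255)).astype(bool)&(P[...,2]>.13)&(P[...,2]<.18)&(P[...,1]>.05)&(abs(P[...,0]-.53)<.12); print('orange',np.round(P[o].mean(0),4),o.sum())
  ret = um.true_divide(
```

Emit:
move_arm:
  rows:
    - [[0.14, -1.48, 0, 0.148], [0.14, -1.48, 0, 0.148], [0.14, -1.48, 0, 0.148], [0.14, -1.48, 0, 0.148], [0, 0, 0, 0]]

```text
clock: 19.45
tool_pos: [0.5053, 0.1523, 0.12]
tcp_rot: [-180.0, 0.0, 98.9]
contact_force: [0.7, -0.4, -0.1]
width: 0.0426
finger_force: 0.0
```

Emit:
move_arm:
  rows:
    - [[0.1, -1, 0, 0.148], [0, -0.3, 0, 0], [0, 0, 0, 0]]

```text
clock: 19.82
tool_pos: [0.4927, 0.1516, 0.1199]
tcp_rot: [-180.0, -0.0, 90.5]
contact_force: [0.3, 0.2, 0.0]
width: 0.0426
finger_force: 0.0
```

Emit:
move_arm:
  rows:
    - [[0, -0.2, 0, 0], [0, 0, 0, 0]]

```text
clock: 20.08
tool_pos: [0.4905, 0.1513, 0.1199]
tcp_rot: [180.0, -0.0, 90.2]
contact_force: [1.0, 0.6, -0.3]
width: 0.0428
finger_force: 0.5
```

Emit:
move_arm:
  rows:
    - [[0, -0.2, 0, 0], [0, 0, 0, 0]]

```text
clock: 20.32
tool_pos: [0.4882, 0.1512, 0.1199]
tcp_rot: [-180.0, 0.0, 90.2]
contact_force: [-0.2, 0.0, 0.6]
width: 0.0427
finger_force: 0.3
```

Emit:
move_arm:
  rows:
    - [[0, -0.15, 0, 0], [0, 0, 0, 0]]

```text
clock: 20.58
tool_pos: [0.4871, 0.1512, 0.12]
tcp_rot: [180.0, -0.0, 90.2]
contact_force: [2.7, -1.1, -0.9]
width: 0.0427
finger_force: 1.9
```

Emit:
move_arm:
  rows:
    - [[0, -0.15, 0, 0], [0, 0, 0, 0]]

```text
clock: 20.82
tool_pos: [0.4865, 0.1513, 0.1202]
tcp_rot: [179.9, -0.0, 90.2]
contact_force: [10.7, -0.3, -3.0]
width: 0.0426
finger_force: 5.1
```

Emit:
move_arm:
  rows:
    - [[0.1, 0.45, 0, 0], [0, 0, 0, 0], [0, 0, 0, 0], [0, 0, 0, -0.18], [0, 0, 0, -0.18], [0, 0, 0, -0.18], [0, 0, 0, -0.18], [0, 0, 0, -0.18], [0, 0, 0, -0.18], [0, 0, 0, 0]]
  fingers: -1

```text
clock: 22.08
tool_pos: [0.4897, 0.1521, 0.1198]
tcp_rot: [-180.0, -0.0, 152.0]
contact_force: [-0.7, -0.1, 0.3]
width: 0.0856
finger_force: 0.0
```

Emit:
move_arm:
  rows:
    - [[0, 0, 0, -0.18], [0, 0, 0, -0.18], [0, 0, 0, -0.18], [0, 0, 0, -0.18], [0, 0, 0, -0.18], [0, 0, 0, -0.18], [0, 0, 0, -0.18], [0, 0, 0, -0.18], [0, 0, 0, 0]]

```text
clock: 23.2
tool_pos: [0.4896, 0.1522, 0.1197]
tcp_rot: [180.0, -0.0, -125.7]
contact_force: [-0.1, -0.1, -0.4]
width: 0.0852
finger_force: 0.0
```

```bash
python3 fit.py 7 2>/dev/null;python3 -c "
from h import *
go(.4905,.153,.119)
print(ctrl.read_state()['wrist_torque'],np.round(ctrl.read_state()['joint_pos'],1))
a=load('top7')['image'][160:230,195:285];b=load('side7')['image'][215:335,205:325]
cv2.imwrite('pics/g7.png',np.hstack([cv2.resize(a,(398,400),interpolation=2),cv2.resize(b,(400,400),interpolation=2)]))"
```

```text
top hidden 0
side 227 x 0.49301809176242245 z 0.0506153255351159 yaw -0.009329567617302028 y range [0.11503666 0.19145054] mid 0.15324359726023767
orange [nan nan nan] 0
at [0.4897 0.1523 0.1198] [ 1.7999e+02 -1.0000e-02 -1.2583e+02] q7 83.7 t 23.3 w 0.08543870443552079
turn -0.0 then cm -0.10447039003906658 -0.01736950550474806 0.08136232052722014
[-0.02180691 -0.03561082 -0.07855432] [ 14.1  38.3 -53.  112.1  40.1  50.1  83.7]
```

View pics/g7.png

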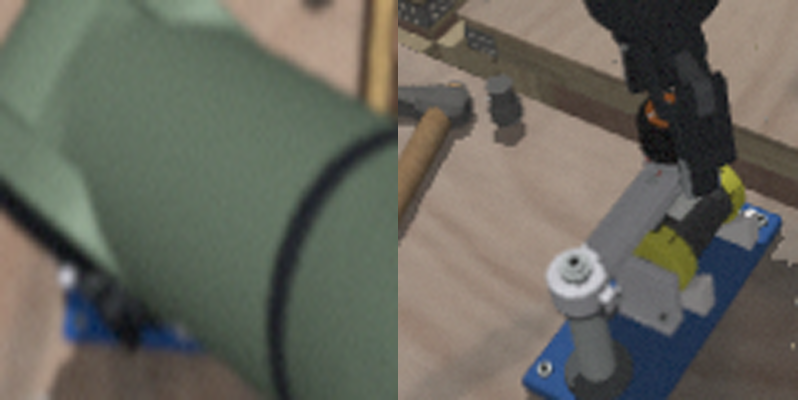

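The clamp arm lies over the coupling, and the open fingers straddle the knob at about (660,125). I wind back a little more, then grip.

Emit:
move_arm:
  rows:
    - [[0, 0, 0, -0.18], [0, 0, 0, -0.18], [0, 0, 0, -0.18], [0, 0, 0, 0]]

```text
clock: 23.8
tool_pos: [0.4897, 0.1523, 0.1197]
tcp_rot: [180.0, 0.0, -94.8]
contact_force: [0.3, 0.2, 0.5]
width: 0.0852
finger_force: 0.0
```

Emit:
move_arm:
  rows:
    - [[0, 0, 0, 0], [0, 0, 0, 0], [0, 0, 0, 0], [0, 0, 0, 0], [0, 0, 0, 0], [0, 0, 0, 0], [0, 0, 0, 0], [0, 0, 0, 0]]
  fingers: 1
  squeeze: 40

```text
clock: 24.8
tool_pos: [0.491, 0.1523, 0.1205]
tcp_rot: [-179.9, 0.0, -94.6]
contact_force: [5.0, -1.9, 5.7]
width: 0.0338
finger_force: 39.4
```

```bash
cat > r.py <<'E'
from h import *
s=[ctrl.read_state()]; s=s[0]
print(s['clock'],'p',np.round(s['tool_pos'],4),'yaw',np.round(s['tcp_rot'],2),'F',np.round(s['contact_force'],1),'T',np.round(s['wrist_torque'],3),'q',np.round(s['joint_pos'],1),'w',round(s['width'],4))
E
python3 r.py
```

```text
24.8 p [0.491  0.1523 0.1205] yaw [-1.7988e+02  2.0000e-02 -9.4610e+01] F [ 5.  -1.9  5.7] T [-0.334 -0.997 -0.006] q [ 18.2  41.5 -60.  111.9  45.3  54.  110.7] w 0.0338
```

Emit:
move_arm:
  rows:
    - [[0, -0.12, -0.08, 0], [0, 0, 0, 0]]

```text
clock: 25.05
tool_pos: [0.4911, 0.1522, 0.1207]
tcp_rot: [-180.0, 0.0, -94.5]
contact_force: [1.9, -0.5, -1.7]
width: 0.0333
finger_force: 40.6
```

```bash
python3 r.py
```

```text
25.05 p [0.4911 0.1522 0.1207] yaw [-1.800e+02  1.000e-02 -9.454e+01] F [ 1.9 -0.5 -1.7] T [ 0.07  -0.359 -0.05 ] q [ 18.2  41.6 -60.  111.8  45.2  54.1 110.9] w 0.0333
```

Emit:
move_arm:
  rows:
    - [[0, 0, 0, 0.1], [0, 0, 0, 0.1], [0, 0, 0, 0.1], [0, 0, 0, 0.1], [0, 0, 0, 0.1]]

```text
clock: 25.68
tool_pos: [0.4913, 0.1523, 0.1207]
tcp_rot: [-180.0, 0.0, -123.4]
contact_force: [4.7, 2.3, -3.2]
width: 0.0335
finger_force: 40.6
```

```bash
python3 r.py
```

```text
25.675 p [0.4913 0.1523 0.1207] yaw [-1.7999e+02  3.0000e-02 -1.2336e+02] F [ 4.7  2.3 -3.2] T [ 0.253 -0.771  0.097] q [ 14.6  38.6 -53.7 111.9  40.6  50.6  86. ] w 0.0335
```

Emit:
move_arm:
  rows:
    - [[0, 0, 0, 0.1], [0, 0, 0, 0.1]]

```text
clock: 25.92
tool_pos: [0.4914, 0.1522, 0.1207]
tcp_rot: [-180.0, 0.0, -134.8]
contact_force: [4.8, 0.2, -3.2]
width: 0.0332
finger_force: 40.5
```

```bash
python3 r.py|grep -o "yaw.*q"
```

```text
yaw [-1.7999e+02  4.0000e-02 -1.3482e+02] F [ 4.8  0.2 -3.2] T [ 0.203 -0.953  0.18 ] q
```

Emit:
move_arm:
  rows:
    - [[0, 0, 0, 0.1], [0, 0, 0, 0.05]]

```text
clock: 26.18
tool_pos: [0.4915, 0.1523, 0.1207]
tcp_rot: [-180.0, 0.0, -143.4]
contact_force: [5.6, -0.2, -5.0]
width: 0.0333
finger_force: 40.5
```

```bash
python3 r.py|grep -o "yaw.*q"
```

```text
yaw [-1.7999e+02  5.0000e-02 -1.4337e+02] F [ 5.6 -0.2 -5. ] T [ 0.153 -1.074  0.098] q
```

Emit:
move_arm:
  rows:
    - [[0, 0, 0, 0.1]]

```text
clock: 26.3
tool_pos: [0.4915, 0.1523, 0.1207]
tcp_rot: [180.0, 0.0, -149.1]
contact_force: [5.5, 0.0, -5.2]
width: 0.0334
finger_force: 40.5
```

```bash
python3 r.py|grep -o "yaw.*q"
```

```text
yaw [ 1.800e+02  5.000e-02 -1.491e+02] F [ 5.5  0.  -5.2] T [ 0.166 -1.109  0.113] q
```

Emit:
move_arm:
  rows:
    - [[0, 0, 0, 0.1]]

```text
clock: 26.42
tool_pos: [0.4916, 0.1522, 0.1207]
tcp_rot: [180.0, 0.1, -154.9]
contact_force: [5.4, 0.5, -4.1]
width: 0.0337
finger_force: 40.5
```

```bash
python3 r.py|grep -o "yaw.*q"
```

```text
yaw [ 1.8000e+02  5.0000e-02 -1.5488e+02] F [ 5.4  0.5 -4.1] T [ 0.183 -1.158  0.054] q
```

Emit:
move_arm:
  rows:
    - [[0, 0, 0, 0.1]]

```text
clock: 26.55
tool_pos: [0.4916, 0.1522, 0.1207]
tcp_rot: [180.0, 0.1, -160.6]
contact_force: [5.9, -0.5, -5.4]
width: 0.0336
finger_force: 40.5
```

```bash
python3 r.py|grep -o "yaw.*q"
```

```text
yaw [ 1.7999e+02  6.0000e-02 -1.6061e+02] F [ 5.9 -0.5 -5.4] T [ 0.154 -1.267  0.096] q
```

```bash
cat > a.py <<'E'
from h import *
import sys
T=[];q=[];F=[];Z=[]
for i in range(int(sys.argv[1]) if len(sys.argv)>1 else 8):
    c=ctrl.camera('side'); s=ctrl.read_state(); T.append(s['wrist_torque'][2]); q.append(s['tau'][6]); F.append(s['contact_force']); P=cloud(c)
print('t',s['clock'],'yaw',round(s['tcp_rot'][2],1),'Tz',round(np.mean(T),4),'sd',round(np.std(T),4),'tau7',round(np.mean(q),4),round(np.std(q),4),'F',np.round(np.mean(F,0),1),'q7',round(s['joint_pos'][6],1))
E
python3 a.py
```

```text
t 26.95 yaw -160.4 Tz -0.0691 sd 0.0298 tau7 -0.0677 0.9196 F [ 6.   0.3 -4.6] q7 54.4
```

Emit:
move_arm:
  rows:
    - [[0, 0, 0, 0.1]]

```text
clock: 27.08
tool_pos: [0.4916, 0.1522, 0.1207]
tcp_rot: [180.0, 0.1, -166.3]
contact_force: [6.7, 0.2, -3.4]
width: 0.0335
finger_force: 40.6
```

```bash
python3 a.py
```

```text
t 27.475 yaw -166.2 Tz -0.0806 sd 0.0242 tau7 -0.0008 0.9945 F [ 6.2 -0.5 -4.7] q7 49.6
```

Emit:
move_arm:
  rows:
    - [[0, 0, 0, 0.1]]

```text
clock: 27.6
tool_pos: [0.4917, 0.1522, 0.1207]
tcp_rot: [180.0, 0.1, -172.0]
contact_force: [5.7, -0.5, -5.4]
width: 0.0334
finger_force: 40.6
```

```bash
python3 a.py
```

```text
t 28.0 yaw -171.9 Tz -0.062 sd 0.0266 tau7 -0.0005 0.9925 F [ 6.3 -0.4 -4.9] q7 44.8
```

Emit:
move_arm:
  rows:
    - [[0, 0, 0, 0.1]]

```text
clock: 28.12
tool_pos: [0.4917, 0.1521, 0.1207]
tcp_rot: [180.0, 0.1, -177.7]
contact_force: [5.4, -0.1, -5.0]
width: 0.0333
finger_force: 40.6
```

```bash
python3 r.py|grep -o "T.*q"; python3 a.py 4
```

```text
T [ 0.133 -1.398  0.085] q
t 28.325 yaw -177.6 Tz -0.0871 sd 0.0514 tau7 -0.062 1.3978 F [ 7.  -0.6 -5.7] q7 39.9
```

Emit:
move_arm:
  rows:
    - [[0, 0, 0, 0.1]]

```text
clock: 28.45
tool_pos: [0.4917, 0.1521, 0.1207]
tcp_rot: [180.0, 0.1, 176.6]
contact_force: [5.8, -1.2, -4.5]
width: 0.0332
finger_force: 40.6
```

```bash
python3 r.py|grep -o "T.*q"; python3 a.py 4
```

```text
T [ 0.011 -1.423  0.082] q
t 28.65 yaw 176.6 Tz -0.0693 sd 0.006 tau7 -0.0619 1.3947 F [ 6.7 -1.  -5.4] q7 35.1
```

Emit:
move_arm:
  rows:
    - [[0, 0, 0, 0.1]]

```text
clock: 28.78
tool_pos: [0.4918, 0.1521, 0.1207]
tcp_rot: [180.0, 0.1, 170.8]
contact_force: [6.5, -1.1, -4.8]
width: 0.0334
finger_force: 40.6
```

```bash
python3 r.py|grep -o "T.*q"; python3 a.py 4
```

```text
T [-0.006 -1.513  0.072] q
t 28.975 yaw 170.9 Tz -0.0923 sd 0.0251 tau7 -0.0612 1.3923 F [ 6.4 -1.2 -5.5] q7 30.3
```

Emit:
move_arm:
  rows:
    - [[0, 0, 0, 0.1]]

```text
clock: 29.1
tool_pos: [0.4918, 0.152, 0.1207]
tcp_rot: [180.0, 0.1, 165.1]
contact_force: [7.5, -0.8, -3.8]
width: 0.0334
finger_force: 40.6
```

```bash
python3 r.py|grep -o "T.*q"; python3 a.py 4
```

```text
T [-0.072 -1.572  0.026] q
t 29.3 yaw 165.2 Tz -0.0794 sd 0.017 tau7 -0.061 1.3894 F [ 7.1 -1.7 -6. ] q7 25.6
```

Emit:
move_arm:
  rows:
    - [[0, 0, 0, 0.1]]

```text
clock: 29.42
tool_pos: [0.4918, 0.152, 0.1207]
tcp_rot: [180.0, 0.1, 159.4]
contact_force: [7.1, -1.5, -4.8]
width: 0.0337
finger_force: 40.6
```

```bash
python3 r.py|grep -o "T.*q"; python3 a.py 3
```

```text
T [-0.145 -1.546  0.058] q
t 29.575 yaw 159.4 Tz -0.1121 sd 0.017 tau7 -0.0402 1.6011 F [ 7.2 -1.5 -5.9] q7 20.8
```

Emit:
move_arm:
  rows:
    - [[0, 0, 0, 0.1]]

```text
clock: 29.7
tool_pos: [0.4918, 0.152, 0.1207]
tcp_rot: [180.0, 0.1, 153.6]
contact_force: [7.3, -1.9, -4.6]
width: 0.0334
finger_force: 40.6
```

```bash
python3 r.py|grep -o "T.*q"; python3 a.py 3
```

```text
T [-0.241 -1.645  0.046] q
t 29.85 yaw 153.7 Tz -0.099 sd 0.0311 tau7 -0.0414 1.5968 F [ 7.5 -1.8 -5.5] q7 16.0
```

Emit:
move_arm:
  rows:
    - [[0, 0, 0, 0.1]]

```text
clock: 29.98
tool_pos: [0.4918, 0.1519, 0.1207]
tcp_rot: [179.9, 0.0, 147.9]
contact_force: [6.8, -2.3, -4.3]
width: 0.0331
finger_force: 40.6
```

```bash
python3 r.py|grep -o "T.*q"; python3 a.py 3
```

```text
T [-0.254 -1.684  0.071] q
t 30.125 yaw 147.9 Tz -0.0651 sd 0.0407 tau7 -0.0412 1.5938 F [ 7.6 -1.8 -5.3] q7 11.2
```

Emit:
move_arm:
  rows:
    - [[0, 0, 0, 0.1]]

```text
clock: 30.25
tool_pos: [0.4919, 0.1519, 0.1208]
tcp_rot: [179.9, 0.1, 142.2]
contact_force: [7.0, -2.8, -3.7]
width: 0.033
finger_force: 40.6
```

```bash
python3 r.py|grep -o "T.*q"; python3 a.py 3
```

```text
T [-0.37  -1.675  0.07 ] q
t 30.4 yaw 142.2 Tz -0.0844 sd 0.0303 tau7 -0.0409 1.5909 F [ 7.  -2.8 -5.3] q7 6.5
```

Emit:
move_arm:
  rows:
    - [[0, 0, 0, 0.1]]

```text
clock: 30.52
tool_pos: [0.4919, 0.1518, 0.1207]
tcp_rot: [179.9, 0.0, 136.4]
contact_force: [6.5, -3.0, -3.6]
width: 0.0333
finger_force: 40.6
```

```bash
python3 r.py|grep -o "T.*q"; python3 a.py 3
```

```text
T [-0.415 -1.717  0.083] q
t 30.675 yaw 136.5 Tz -0.0662 sd 0.0303 tau7 -0.0403 1.5881 F [ 8.1 -2.8 -5.6] q7 1.7
```

Emit:
move_arm:
  rows:
    - [[0, 0, 0, 0.1]]

```text
clock: 30.8
tool_pos: [0.4919, 0.1518, 0.1207]
tcp_rot: [179.9, 0.0, 130.7]
contact_force: [7.8, -2.3, -5.0]
width: 0.0334
finger_force: 40.6
```

```bash
python3 r.py|grep -o "T.*q"; python3 a.py 3
```

```text
T [-0.476 -1.774  0.076] q
t 30.95 yaw 130.8 Tz -0.0754 sd 0.0354 tau7 -0.0397 1.5854 F [ 7.6 -3.2 -6. ] q7 -3.0
```

Emit:
move_arm:
  rows:
    - [[0, 0, 0, 0.1]]

```text
clock: 31.08
tool_pos: [0.4919, 0.1517, 0.1207]
tcp_rot: [179.9, 0.0, 125.0]
contact_force: [6.8, -2.9, -4.1]
width: 0.0331
finger_force: 40.6
```

```bash
python3 r.py|grep -o "T.*q"; python3 a.py 3
```

```text
T [-0.588 -1.752  0.106] q
t 31.225 yaw 125.0 Tz -0.106 sd 0.0188 tau7 -0.0391 1.5826 F [ 7.5 -2.9 -5.9] q7 -7.7
```

Emit:
move_arm:
  rows:
    - [[0, 0, 0, 0.1]]

```text
clock: 31.35
tool_pos: [0.4918, 0.1517, 0.1207]
tcp_rot: [179.9, 0.0, 119.2]
contact_force: [7.0, -3.3, -4.9]
width: 0.0337
finger_force: 40.6
```

```bash
python3 r.py|grep -o "T.*q"; python3 a.py 3
```

```text
T [-0.677 -1.784  0.096] q
t 31.5 yaw 119.3 Tz -0.1026 sd 0.0189 tau7 -0.0457 1.5794 F [ 7.6 -3.8 -5.4] q7 -12.4
```

Emit:
move_arm:
  rows:
    - [[0, 0, 0, 0.1]]

```text
clock: 31.62
tool_pos: [0.4918, 0.1517, 0.1208]
tcp_rot: [179.9, 0.0, 113.5]
contact_force: [6.0, -3.1, -3.0]
width: 0.0336
finger_force: 40.7
```

```bash
python3 r.py|grep -o "T.*q"; python3 a.py 3
```

```text
T [-0.754 -1.701  0.063] q
t 31.775 yaw 113.6 Tz -0.0465 sd 0.0093 tau7 -0.0585 1.5763 F [ 7.  -3.8 -4.3] q7 -17.1
```

Emit:
move_arm:
  rows:
    - [[0, 0, 0, 0.1]]

```text
clock: 31.9
tool_pos: [0.4919, 0.1516, 0.1208]
tcp_rot: [179.9, 0.0, 107.8]
contact_force: [5.7, -4.9, -2.1]
width: 0.0332
finger_force: 40.7
```

```bash
python3 r.py|grep -o "T.*q"; python3 a.py 3
```

```text
T [-0.866 -1.616  0.124] q
t 32.05 yaw 107.8 Tz -0.0565 sd 0.0151 tau7 -0.0718 1.5733 F [ 6.9 -4.5 -3.5] q7 -21.8
```

Emit:
move_arm:
  rows:
    - [[0, 0, 0, 0.1]]

```text
clock: 32.17
tool_pos: [0.4918, 0.1516, 0.1208]
tcp_rot: [179.9, 0.0, 102.1]
contact_force: [6.3, -3.9, -1.9]
width: 0.0333
finger_force: 40.8
```

```bash
python3 r.py|grep -o "T.*q"; python3 a.py 4
```

```text
T [-0.942 -1.565  0.119] q
t 32.375 yaw 102.1 Tz -0.0367 sd 0.0147 tau7 -0.1039 1.3604 F [ 6.7 -4.8 -2.9] q7 -26.5
```

Emit:
move_arm:
  rows:
    - [[0, 0, 0, 0.1]]

```text
clock: 32.5
tool_pos: [0.4918, 0.1515, 0.1208]
tcp_rot: [179.9, 0.0, 96.3]
contact_force: [5.2, -4.7, -0.3]
width: 0.0331
finger_force: 40.9
```

```bash
python3 r.py|grep -o "T.*q"; python3 a.py 4
```

```text
T [-1.022 -1.495  0.201] q
t 32.7 yaw 96.4 Tz -0.0159 sd 0.0295 tau7 -0.1142 1.3595 F [ 5.8 -5.1 -1.4] q7 -31.2
```

Emit:
move_arm:
  rows:
    - [[0, 0, 0, 0.1]]

```text
clock: 32.83
tool_pos: [0.4918, 0.1515, 0.1209]
tcp_rot: [179.9, 0.0, 90.6]
contact_force: [4.6, -4.5, -0.0]
width: 0.033
finger_force: 40.9
```

```bash
python3 r.py|grep -o "T.*q"; python3 a.py 4
```

```text
T [-1.066 -1.447  0.112] q
t 33.025 yaw 90.7 Tz -0.004 sd 0.0371 tau7 -0.1156 1.3657 F [ 5.6 -5.3 -1.3] q7 -35.8
```

Emit:
move_arm:
  rows:
    - [[0, 0, 0, 0.1]]

```text
clock: 33.15
tool_pos: [0.4918, 0.1515, 0.1209]
tcp_rot: [179.9, 0.0, 84.9]
contact_force: [4.8, -5.2, -1.1]
width: 0.033
finger_force: 40.9
```

```bash
python3 r.py|grep -o "T.*q"; python3 a.py 4
```

```text
T [-1.151 -1.478  0.024] q
t 33.35 yaw 84.9 Tz -0.0209 sd 0.0342 tau7 -0.1068 1.3843 F [ 5.6 -5.5 -1.1] q7 -40.5
```

Emit:
move_arm:
  rows:
    - [[0, 0, 0, 0.1]]

```text
clock: 33.48
tool_pos: [0.4917, 0.1514, 0.1208]
tcp_rot: [179.9, 0.0, 79.1]
contact_force: [4.6, -5.8, -0.6]
width: 0.0337
finger_force: 40.9
```

```bash
python3 r.py|grep -o "T.*q"; python3 a.py 4
```

```text
T [-1.278 -1.314  0.087] q
t 33.675 yaw 79.2 Tz -0.0304 sd 0.0282 tau7 -0.1119 1.3655 F [ 5.4 -5.2 -0.9] q7 -45.1
```

Emit:
move_arm:
  rows:
    - [[0, 0, 0, 0.1]]

```text
clock: 33.8
tool_pos: [0.4917, 0.1514, 0.1208]
tcp_rot: [179.9, 0.0, 73.4]
contact_force: [3.5, -4.7, -0.1]
width: 0.0337
finger_force: 41.0
```

```bash
python3 r.py|grep -o "T.*q"; python3 a.py 4
```

```text
T [-1.315 -1.267  0.104] q
t 34.0 yaw 73.5 Tz -0.0274 sd 0.0403 tau7 -0.1158 1.3501 F [ 5.3 -6.1 -0. ] q7 -49.8
```

Emit:
move_arm:
  rows:
    - [[0, 0, 0, 0.1]]

```text
clock: 34.12
tool_pos: [0.4917, 0.1513, 0.1208]
tcp_rot: [179.9, 0.0, 67.7]
contact_force: [4.3, -4.6, -0.1]
width: 0.0336
finger_force: 41.0
```

```bash
python3 r.py|grep -o "T.*q"; python3 a.py 4
```

```text
T [-1.329 -1.172  0.065] q
t 34.325 yaw 67.8 Tz -0.0225 sd 0.0109 tau7 -0.1069 1.3693 F [ 4.7 -6.4  0.1] q7 -54.4
```

Emit:
move_arm:
  rows:
    - [[0, 0, 0, 0.1]]

```text
clock: 34.45
tool_pos: [0.4916, 0.1514, 0.1208]
tcp_rot: [179.9, 0.0, 61.9]
contact_force: [4.4, -5.2, 0.5]
width: 0.0333
finger_force: 40.9
```

```bash
python3 r.py|grep -o "T.*q"; python3 a.py 4
```

```text
T [-1.433 -1.133  0.035] q
t 34.65 yaw 62.0 Tz -0.0194 sd 0.024 tau7 -0.1064 1.3678 F [ 4.4 -6.6  0.2] q7 -59.0
```

The torque dipped at about yaw 85 and again at 65 degrees, which is the clutch's 20 degree click spacing. The first click is complete, so I stop turning and let go.

Emit:
move_arm:
  rows:
    - [[0, 0, 0, 0], [0, 0, 0, 0], [0, 0, 0, 0], [0, 0, 0, 0], [0, 0, -2, 0], [0, 0, -4, 0], [0, 0, -4, 0], [0, 0, -4, 0], [0, 0, 0, 0]]
  fingers: -1

```text
clock: 35.78
tool_pos: [0.4921, 0.1526, 0.2634]
tcp_rot: [179.8, -0.2, 62.1]
contact_force: [-0.2, -0.2, -0.6]
width: 0.0855
finger_force: 0.0
```

Emit:
move_arm:
  rows:
    - [[-5, 0, 0, 0], [-5, 0, 0, 0], [-5, 0, 0, 0], [-5, 0, 0, 0], [0, 0, 0, 0]]

```text
clock: 36.4
tool_pos: [0.3958, -0.0272, 0.2603]
tcp_rot: [-180.0, 0.1, 61.8]
contact_force: [0.3, 1.1, 0.1]
width: 0.0856
finger_force: 0.0
```

```bash
python3 r.py; python3 fit.py 9 2>/dev/null; python3 -c "
from h import *
a=load('top9')['image'][160:230,195:285];b=load('side9')['image'][215:335,205:325]
cv2.imwrite('pics/g9.png',np.hstack([cv2.resize(a,(398,400),interpolation=2),cv2.resize(b,(400,400),interpolation=2)]))"
```

```text
36.4 p [ 0.3958 -0.0272  0.2603] yaw [-1.7997e+02  6.0000e-02  6.1850e+01] F [0.3 1.1 0.1] T [ 0.047 -0.031 -0.039] q [  1.1   6.7  -6.3 121.1   1.   52.3 -33.9] w 0.0856
top 48 x 0.4932926191586891 z 0.050551207734850695 yaw -0.011041421588522803 y range [0.11911011 0.18566742] mid 0.15238876448475824
orange [0.4909 0.1517 0.1551] 48
side 239 x 0.4927553941646586 z 0.050360159507791255 yaw -0.014413302397423906 y range [0.11450139 0.19072183] mid 0.15261161052116878
orange [0.4916 0.1524 0.1564] 60
```

View pics/g9.png

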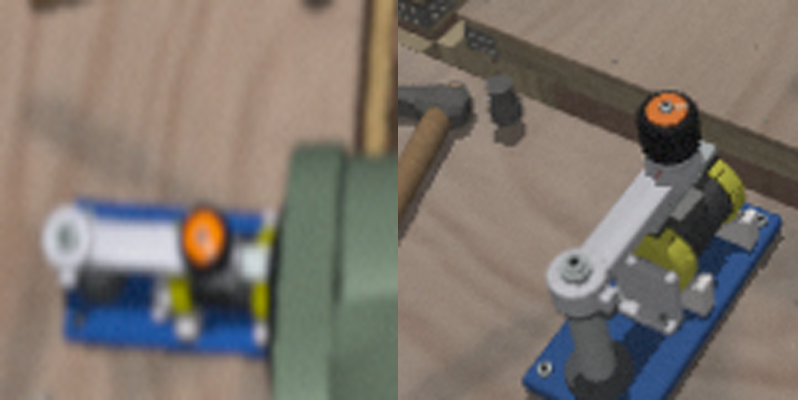

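The clamp arm lies along the jig over the coupling, with the knob at about (203,238) in the left panel and (667,125) in the right. The coupling has stayed put, and the robot is clear. I'm handing in.

```bash
python3 -c "
from rig import ctrl
print(ctrl.hand_in())"
```

```text
the job is handed in; nothing more can be done
None
```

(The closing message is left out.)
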